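Clear the offcuts into the lidded scrap bin

TASK

Clear the three offcuts off the bench into the blue scrap bin: put the aluminium tube, the plywood block and the white trunking piece into the bin, then shut the bin's lid fully. Leave the tools and the instrument box where they lie.

Things in the scene. Friction and masses are not known exactly. Their poses are not given: they have to be found in the camera images.
- scrap_bin: Blue open-topped bench scrap bin, fixed to the bench: outside 180 (its x) x 280 (its y) x 90 mm high, walls and floor 5 mm, yellow blank plate on its front. Origin at the centre of its underside; its front faces its -x, the lid is hinged along its back top edge (+x).
- lid (a joint): Grey lid of the bin: 0 = shut, grows as the front edge swings up and back, 1.57 = upright, 1.75 = stop. The stiff hinge holds it at any angle. It stands open at the start.
- lid_hinge (a point): Point on the hinge axis of the lid, mid-width at the top of the bin's back wall (90 mm above the bench); the axis runs along the bin's y. Axes are the lid's: its x points from the tab back to the hinge.
- lid_tab (a point): Gripping point on the red tab in the middle of the lid's front edge: 212 mm from the hinge axis and 25 mm out from the lid's edge. The tab is 20 mm wide (along the bin's y), 12 mm thick and sticks out 46 mm; it can be pinched across its width from above at any lid angle.
- tube_offcut: Offcut of square aluminium tube, 120x40x40 mm, open ends. Lies flat on the worktop; origin at the centre of its underside, long side along its own x, across is its y, z up.
- tube_center (a point): Centre of the tube offcut, 20 mm above its underside.
- ply_offcut: Block of plywood, 95x48x30 mm. Lies flat on the worktop; origin at the centre of its underside, long side along its own x, across is its y, z up.
- ply_center (a point): Centre of the plywood block, 15 mm above its underside.
- trunking_offcut: Offcut of white plastic cable trunking, a U channel open at the top, 115x45x35 mm, walls 4 mm. Grip it across the outside. Lies flat on the worktop; origin at the centre of its underside, long side along its own x, across is its y, z up.
- trunking_center (a point): Centre of the trunking offcut, 17.5 mm above its underside.
- pen: Bystander to leave alone: blue and white pen, 17x135x16 mm, lying with its length along its own y; origin at the centre of its underside.
- tweezers: Bystander to leave alone: steel tweezers, 15x126x10 mm, lying with its length along its own y; origin at the centre of its underside.
- driver_yellow: Bystander to leave alone: screwdriver with yellow handle, 20x177x21 mm, lying with its length along its own y; origin at the centre of its underside.
- driver_red: Bystander to leave alone: screwdriver with red handle, 24x202x25 mm, lying with its length along its own y; origin at the centre of its underside.
- pliers_blue: Bystander to leave alone: pliers with blue grips, 52x162x13 mm, lying with its length along its own y; origin at the centre of its underside.
- bias_box: Bystander to leave alone: small teal instrument box with two brass connectors, 50x104x31 mm, lying with its length along its own y; origin at the centre of its underside.

How it is judged:
By the outcome, as a careful person would: the job done as asked, in the order asked, and still so for the second after the job is handed in, with the robot touching nothing.
It also fails if it takes over 72 s, if anything falls off the work surface, if the arm or the gripper's body presses on something with over 40 N, if the wrist force passes 120 N, or if a joint passes its speed limit or range.

ROBOT

A 6-joint arm with a two-finger parallel gripper is mounted at the origin on a cart in front of the work surface, level with it; the furniture and walls round the work are solid. World frame = base frame: x ahead of the robot, y to its left, z up, the work surface at z = 0. Lengths are in m, angles in degrees, forces in N, time in s.
With the tool pointing down it reaches from about 0.4 to 0.825 m from the base axis. Payload 7 kg.
Tool frame: the origin (TCP) lies on the centre line of the jaws, within the pads' length; the fingertips stand 19 mm ahead of it and the grasp point (between the pads) is the TCP (r.tips_ahead is the distance from the TCP to the fingertips, in m); z points along the fingers, y is the line along which they close (so a half turn about z gives the same grasp; the last joint's range is limited). The gripper opens to 88 mm and grips with 3 to 60 N. Pads are 19 mm wide; open, the fingers measure 130 mm over their backs; the gripper's body (78 mm by 193 mm) begins 47 mm behind the grasp point.
Start: joints at [87.496, 20.546, 0.682, 0, -70.136, -16.507], TCP at [0.22, 0.638, 0.246] pointing down, gripper open.
Joint ranges: [-176.03, 176.03], [-82.01, 121.73], [-58.28, 71.71], [-173.87, 95.51], [-174.79, -0.11], [-173.66, 173.66]. Speed limits (degrees/s): [136.94, 136.94, 172.46, 180, 180, 180].

INTERFACE

Orientations are given as [roll, pitch, yaw] about the fixed x, y, z axes, in that order (R = Rz(yaw) Ry(pitch) Rx(roll)).
In Python, from plant import r, viewer, close_job gives the robot as it stands. The module is installed in compiled form; this text tells all that it offers.
- The arm moves only by the tool arm_command, never from a script. Its arguments are lists of equal length, an entry for each row: "travel": the shift along the world's x, y, z scaled (see below), a list of three; "delta_rot": the turn, a rotation vector about the world's x, y, z scaled (see below), a list of three. In form: {"travel": [[dx, dy, dz], ...], "delta_rot": [[rx, ry, rz], ...]}. A call has 1 to 20 rows; each row is the pose to reach, as a shift and turn from the pose commanded when the call began; what a row does not reach only later rows make up. The controller multiplies each number of a shift by 0.5 m and each number of a turn by 90 degrees. A row lasts 1/8 s, in which the tool goes at most 62.5 mm and 10.7 degrees, less where a joint would pass 70% of its speed; a pose out of reach is approached as far as the arm can. A call with a number of a shift or a turn outside -1 to 1 is refused whole. A call with a gripper value outside its range is refused whole. "grip" is the opening, from 0 (shut) to 1 (fully open), set as the call begins (left out, the last holds). The fingers move at their own pace and stop on an object; "newtons" is the grip in N (left out, the last holds). Time passes only in rows, so rows that repeat a pose let the fingers close. It gives the time, the measured TCP pose, the force, the opening and the grip force at its end, in the units of the state.
- r.get_state(): the state, without advancing time (a new reading comes with each control period).
- viewer.capture(name): name is "scene" or "top" or "wrist"; returns a dict with "img" (420x560x3 uint8, red, green, blue), "camera_matrix" (3x3 intrinsics, pixels), "R" (3x3) and "t" (3): a world point X has camera coordinates R X + t; the wrist camera has in their place "mount" (4x4, takes a point from camera to tool coordinates, whose origin is the TCP and whose axes are the flange's). Camera axes: x right, y down, z forward; pixel columns grow to the right and rows downward; lengths in m; the calibration is good to about 2 mm. A picture is of the moment at which its call begins: read the wrist's pose just before it. There is no depth.
- close_job(): hands the job in; it is judged then, once.
The state is a dict: "time_s": time; "joints": joint angles; "qd": joint speeds; "joint_torque": joint torques, N m; "tcp_pos": TCP position; "eef_rot": TCP orientation; "contact_force": force on the tool from outside, world axes, zero at the start; "moment": the same for the moment, N m; "gripper_width": finger opening in m; "gripper_force": force on a finger pad.
Only numpy, scipy, OpenCV 4.12 (cv2) and the standard library are available. Lean on these libraries where they do the work, as an engineer would, in place of code of your own. Each camera call takes 0.05 s, during which the arm holds its last target. There are 200 camera calls.

## Working session

There is one attempt and no reset: what is moved stays moved. The work goes in short steps, Python scripts to look and compute and a tool call to move; the robot and the scene stay as the last step left them, time stands still between calls to the robot, and variables do not carry over. Pictures are saved under pics/ and viewed, at most 13 in all, crops included, and the job is handed in when it is done.

Besides the shell and the picture viewer there is one more tool, called after "Request:" as name(argument=value, ...), one argument or row to a line, values as JSON. arm_command: Moves the arm, as the interface text tells. Shifts and turns lie within -1 to 1; 1 stands for 0.5 m of shift or 90 degrees of turn. Its arguments: {"type":"object","properties":{"travel":{"type":"array"},"delta_rot":{"type":"array"},"grip":{"type":"number"},"newtons":{"type":"number"}},"required":["travel","delta_rot"]}

```bash
mkdir -p pics; python3 - <<'E'
from plant import r, viewer
import cv2, numpy as np, pickle
print(r.get_state())
d={}
for n in("top","scene"):
    c=viewer.capture(n); d[n]=c; cv2.imwrite(f"pics/{n}0.png",c["img"][:,:,::-1]); print(n,c["camera_matrix"],c["R"],c["t"])
pickle.dump(d,open("c0.pkl","wb"))
E
```

```text
{'time_s': 0.0, 'joints': array([ 8.74952638e+01,  2.05912940e+01,  6.32295977e-01, -1.89548599e-02,
       -7.01370098e+01, -1.65053284e+01]), 'qd': array([-0.08418728, -0.0522079 ,  0.14950161,  0.02324111, -0.00093335,
       -0.02573133]), 'joint_torque': array([-1.02189533e-03, -5.82711411e+01,  2.93067241e+01,  6.99757621e+00,
        6.96762989e-03, -1.51598069e-04]), 'tcp_pos': array([0.21976781, 0.63771892, 0.24461671]), 'eef_rot': array([ 1.79902886e+02, -1.01943167e-02, -1.90165112e+01]), 'contact_force': array([-0.28482311, -0.10341448, -0.19736568]), 'moment': array([-0.04199597,  0.03291654,  0.0002068 ]), 'gripper_force': 0.0, 'gripper_width': 0.0877078599947119}
top [[389.29418521   0.         283.33307057]
 [  0.         389.29418521 208.15940587]
 [  0.           0.           1.        ]] [[-0.00478052 -0.99960928  0.02753966]
 [-0.99673126  0.0025421  -0.08074861]
 [ 0.08064705 -0.02783566 -0.99635397]] [-0.00162124  0.53627836  1.09047024]
scene [[402.16697179   0.         274.1317106 ]
 [  0.         402.16697179 213.33596977]
 [  0.           0.           1.        ]] [[-0.54660455 -0.8373472   0.00855123]
 [-0.36821781  0.23116908 -0.90054234]
 [ 0.75208983 -0.49538925 -0.43468422]] [0.28173807 0.2623009  0.95015286]
```

View pics/top0.png

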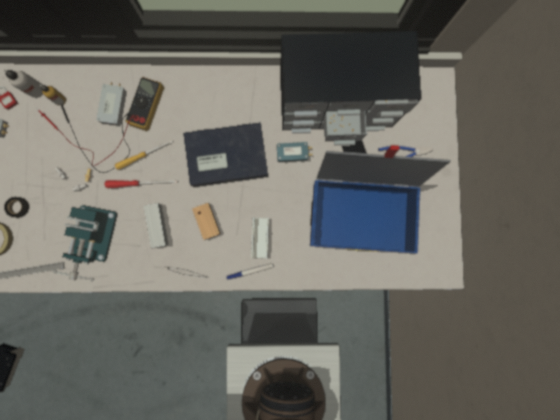

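View pics/scene0.png

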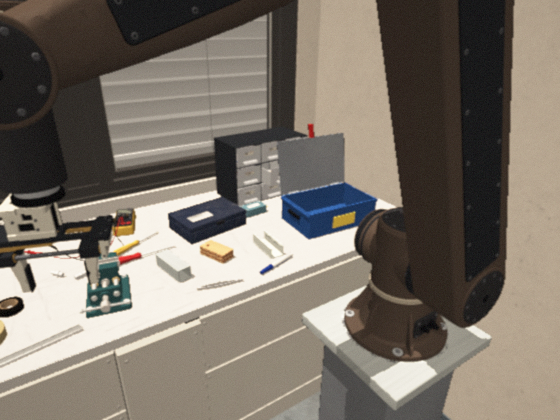

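The top view shows the tube near (154,225), ply (206,221), trunking (262,238), the bin centred near (365,217), and the upright lid with its red tab near (392,150). The scene view agrees with this. Next I'll take a magnified crop.

```bash
python3 - <<'E'
import cv2,pickle,numpy as np
d=pickle.load(open("c0.pkl","rb"))
im=d["top"]["img"][:,:,::-1]
a=cv2.resize(im[190:290,130:290],None,fx=5,fy=5,interpolation=cv2.INTER_CUBIC)
cv2.imwrite("pics/a.png",a)
cv2.imwrite("pics/b.png",cv2.resize(im[130:265,295:455],None,fx=4.4,fy=4.4,interpolation=cv2.INTER_CUBIC))
E
```

```text
(no output)
```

View pics/a.png

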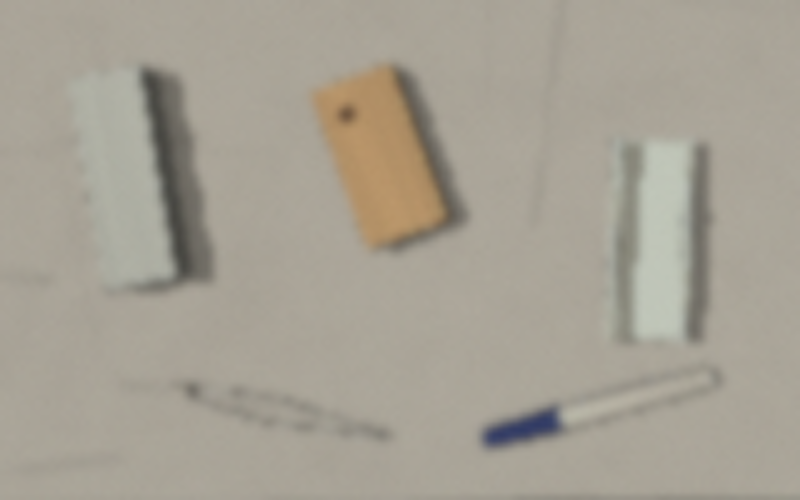

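View pics/b.png

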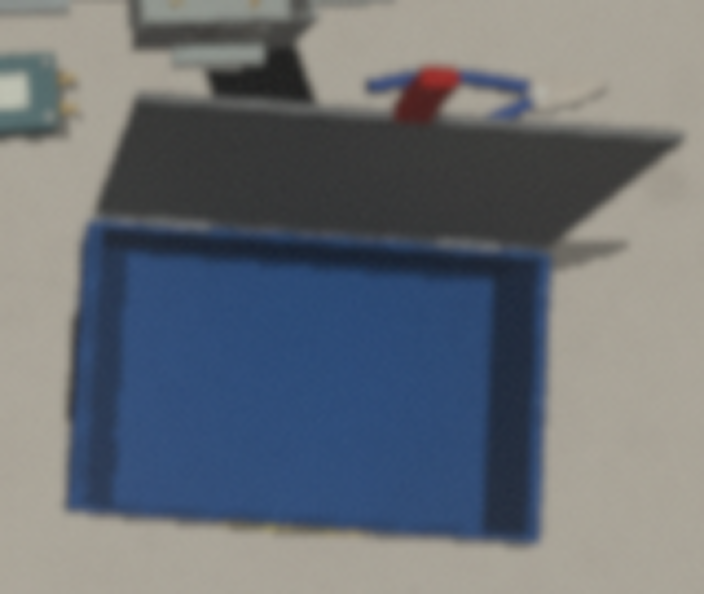

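The crop corners are readable: tube top face (72,80)-(178,278), ply (312,92)-(448,218), trunking (615,142)-(704,340), and the bin rim in the second crop. The red tab top is at (438,78). Now I'll cast these onto planes.

```bash
cat >h.py <<'E'
import numpy as np,cv2
def ray(c,p):
    v=np.linalg.inv(c["camera_matrix"])@[p[0],p[1],1]; return -c["R"].T@c["t"], c["R"].T@v
def onz(c,p,z):
    o,v=ray(c,p); return o+v*(z-o[2])/v[2]
def two(c1,p1,c2,p2):
    o1,v1=ray(c1,p1);o2,v2=ray(c2,p2)
    s=np.linalg.lstsq(np.c_[v1,-v2],o2-o1,rcond=None)[0]
    a,b=o1+s[0]*v1,o2+s[1]*v2; return (a+b)/2,np.linalg.norm(a-b)
def quad(P):
    P=np.array(P)[:,:2]; e=[np.linalg.norm(P[i]-P[(i+1)%4])*1e3 for i in range(4)]
    i=0 if e[0]+e[2]>e[1]+e[3] else 1
    v=(P[(i+1)%4]-P[i])-(P[(i+3)%4]-P[(i+2)%4]); return P.mean(0).round(4),np.round(e),round(np.degrees(np.arctan2(v[1],v[0])),1)
E
python3 - <<'E'
from h import *; import pickle
d=pickle.load(open("c0.pkl","rb")); t=d["top"]; s=d["scene"]
print("cam",-t["R"].T@t["t"])
A=lambda L:[((x-2)/5+130,(y-2)/5+190) for x,y in L]
B=lambda L:[((x-1.7)/4.4+295,(y-1.7)/4.4+130) for x,y in L]
for n,L,z in(("tube",[(72,80),(140,68),(178,278),(108,288)],.04),("ply",[(312,92),(392,66),(448,218),(370,248)],.03),("trunk",[(615,142),(704,142),(704,340),(615,340)],.035)):
    print(n,quad([onz(t,p,z) for p in A(L)]))
print("bin",quad([onz(t,p,.09) for p in B([(92,222),(552,252),(538,542),(68,510)])]))
def mask(im,lo,hi,roi):
    h=cv2.cvtColor(im,cv2.COLOR_RGB2HSV); m=cv2.inRange(h,lo,hi); k=np.zeros_like(m); k[roi[1]:roi[3],roi[0]:roi[2]]=1; m*=k
    c=max(cv2.findContours(m,0,2)[0],key=cv2.contourArea); return c
c=mask(t["img"],(5,60,100),(22,255,255),(185,190,235,250)); bx=cv2.boxPoints(cv2.minAreaRect(c)); print("plymask",quad([onz(t,p,.03) for p in bx]))
c=mask(t["img"],(100,90,30),(125,255,255),(305,170,430,260)); bx=cv2.boxPoints(cv2.minAreaRect(c)); print("binmask",bx.round(1).tolist(),quad([onz(t,p,.09) for p in bx]))
ct=mask(t["img"],(0,150,80),(8,255,255),(375,135,410,165))[:,0]; cs=mask(s["img"],(0,120,60),(10,255,255),(295,110,330,150))[:,0]
print(ct.tolist(),cs.tolist())
print("tab top", two(t,B([(438,76)])[0],s,(cs[:,0].mean(),cs[:,1].min())))
# trunking bottom & tube check in scene: project top faces
E
```

```text
cam [0.44657445 0.02737008 1.12984273]
tube (array([0.4882, 0.3548]), array([ 38., 119.,  39., 118.]), np.float64(-168.8))
ply (array([0.5006, 0.2153]), array([47., 92., 46., 94.]), np.float64(-159.3))
trunk (array([0.4523, 0.0583]), array([ 50., 111.,  50., 111.]), np.float64(180.0))
bin (array([ 0.5087, -0.2237]), array([285., 179., 288., 177.]), np.float64(-94.0))
plymask (array([0.5003, 0.2153]), array([52., 98., 51., 97.]), np.float64(-159.3))
binmask [[309.70001220703125, 245.0], [314.20001220703125, 179.6999969482422], [420.5, 186.89999389648438], [416.0, 252.3000030517578]] (array([ 0.5097, -0.2223]), array([176., 290., 177., 286.]), np.float64(-94.1))
[[392, 146], [390, 148], [390, 150], [388, 152], [390, 150], [393, 150], [394, 151], [396, 149], [397, 149], [397, 147], [396, 146]] [[308, 124], [308, 129], [309, 130], [309, 136], [310, 137], [313, 137], [313, 131], [312, 130], [312, 124]]
tab top (array([ 0.64357364, -0.23305449,  0.3166253 ]), np.float64(0.0006381295597752259))
```

Request:
arm_command(
  travel=[
    [0.536,-0.566,-0.1],
    [0.536,-0.566,-0.1],
    [0.536,-0.566,-0.1],
    [0.536,-0.566,-0.1],
    [0.536,-0.566,-0.1],
    [0.536,-0.566,-0.19],
    [0.536,-0.566,-0.19],
    [0.536,-0.566,-0.19],
    [0.536,-0.566,-0.19],
    [0.536,-0.566,-0.19],
  ],
  delta_rot=[
    [0,0,0.336],
    [0,0,0.336],
    [0,0,0.336],
    [0,0,0.336],
    [0,0,0.336],
    [0,0,0.336],
    [0,0,0.336],
    [0,0,0.336],
    [0,0,0.336],
    [0,0,0.336],
  ],
  grip=1,
  newtons=25,
)

```text
time_s: 1.35
tcp_pos: [0.4876, 0.3563, 0.1513]
eef_rot: [-179.9, -0.1, 11.3]
contact_force: [0.4, -0.5, -0.1]
gripper_width: 0.0877
gripper_force: 0.0
```

```bash
python3 - <<'E'
from plant import r,viewer
import cv2
s=r.get_state();print(s["tcp_pos"],s["eef_rot"],s["joints"].round(1),s["time_s"])
c=viewer.capture("wrist");cv2.imwrite("pics/w1.png",c["img"][:,:,::-1])
K=c["camera_matrix"];M=c["mount"];import numpy as np
print(K.round(1),M.round(3))
for z in(.09,.11):
  p=np.linalg.inv(M)@[0,0,z,1];p=K@p[:3];print(p[:2]/p[2])
E
```

```text
[0.48764388 0.35630291 0.15134021] [-1.79949918e+02 -6.10804530e-02  1.13026364e+01] [ 54.7  18.2 -15.9   0.  -55.8  46.6] 1.35
[[292.2   0.  277.8]
 [  0.  292.2 205.9]
 [  0.    0.    1. ]] [[ 0.001 -0.965 -0.262  0.07 ]
 [ 1.     0.001 -0.     0.001]
 [ 0.001 -0.262  0.965 -0.139]
 [ 0.     0.     0.     1.   ]]
[276.79372956 214.93765118]
[276.88383814 208.32917922]
```

View pics/w1.png

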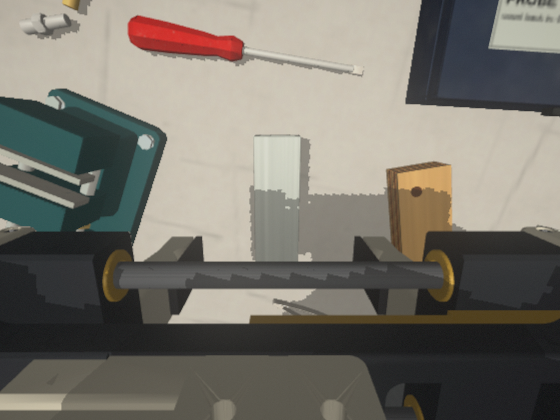

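The wrist view shows the tube upright and aligned at columns 253-300 (centre 277), which matches the jaw centre line. Descending and gripping.

Request:
arm_command(
  travel=[
    [0,0,-0.08],
    [0,0,-0.16],
    [0,0,-0.22],
    [0,0,-0.242],
    [0,0,-0.242],
  ],
  delta_rot=[
    [0,0,0],
    [0,0,0],
    [0,0,0],
    [0,0,0],
    [0,0,0],
  ],
)

```text
time_s: 2.02
tcp_pos: [0.4877, 0.3556, 0.0297]
eef_rot: [180.0, 0.0, 11.3]
contact_force: [-0.0, -0.2, 0.4]
gripper_width: 0.0876
gripper_force: 0.0
```

Request:
arm_command(
  travel=[
    [0,0,0],
    [0,0,0],
    [0,0,0],
    [0,0,0],
    [0,0,0],
    [0,0,0],
  ],
  delta_rot=[
    [0,0,0],
    [0,0,0],
    [0,0,0],
    [0,0,0],
    [0,0,0],
    [0,0,0],
  ],
  grip=0.3,
  newtons=25,
)

```text
time_s: 2.78
tcp_pos: [0.488, 0.3554, 0.0297]
eef_rot: [-180.0, -0.0, 11.2]
contact_force: [-1.0, 0.7, 0.8]
gripper_width: 0.04
gripper_force: 25.0
```

Request:
arm_command(
  travel=[
    [0,0,0.06],
    [0,0,0.16],
    [0,-0.02,0.26],
    [0,-0.1,0.3],
    [0.01,-0.2,0.3],
    [0.01,-0.3,0.3],
    [0.02,-0.4,0.3],
    [0.02,-0.5,0.3],
    [0.02,-0.6,0.3],
    [0.02,-0.7,0.3],
    [0.03,-0.8,0.3],
    [0.03,-0.87,0.3],
    [0.03,-0.9,0.3],
    [0.03,-0.9,0.3],
  ],
  delta_rot=[
    [0,0,0],
    [0,0,0],
    [0,0,0],
    [0,0,-0.02],
    [0,0,-0.04],
    [0,0,-0.06],
    [0,0,-0.08],
    [0,0,-0.1],
    [0,0,-0.12],
    [0,0,-0.14],
    [0,0,-0.16],
    [0,0,-0.169],
    [0,0,-0.169],
    [0,0,-0.169],
  ],
)

```text
time_s: 4.53
tcp_pos: [0.5026, -0.0954, 0.1793]
eef_rot: [180.0, 0.0, -4.1]
contact_force: [0.2, 0.4, -1.8]
gripper_width: 0.0396
gripper_force: 25.0
```

Request:
arm_command(
  travel=[
    [0,-0.1,0],
    [0,-0.2,0],
    [0,-0.3,0],
    [0,-0.38,0],
    [0,-0.406,0],
    [0,-0.406,0],
    [0,-0.406,-0.08],
    [0,-0.406,-0.16],
    [0,-0.406,-0.23],
    [0,-0.406,-0.256],
    [0,-0.406,-0.256],
    [0,-0.406,-0.256],
  ],
  delta_rot=[
    [0,0,0],
    [0,0,0],
    [0,0,0],
    [0,0,0],
    [0,0,0],
    [0,0,0],
    [0,0,0],
    [0,0,0],
    [0,0,0],
    [0,0,0],
    [0,0,0],
    [0,0,0],
  ],
)

```text
time_s: 6.02
tcp_pos: [0.5041, -0.2978, 0.0531]
eef_rot: [180.0, -0.1, -3.9]
contact_force: [-0.0, -0.3, -1.3]
gripper_width: 0.0398
gripper_force: 25.0
```

Request:
arm_command(
  travel=[
    [0,0,0],
    [0,0,0],
    [0,0,0],
    [0,0,0],
  ],
  delta_rot=[
    [0,0,0],
    [0,0,0],
    [0,0,0],
    [0,0,0],
  ],
  grip=0.64,
)

```text
time_s: 6.52
tcp_pos: [0.5029, -0.2979, 0.0518]
eef_rot: [180.0, -0.0, -4.0]
contact_force: [0.3, -0.1, -0.8]
gripper_width: 0.0559
gripper_force: 0.0
```

Request:
arm_command(
  travel=[
    [0,0,0.06],
    [0,0,0.14],
    [0,0,0.2],
    [0,0.08,0.2],
    [0,0.18,0.2],
    [0,0.29,0.2],
    [0,0.4,0.2],
    [0,0.51,0.2],
    [0,0.62,0.2],
    [0,0.73,0.2],
    [0,0.84,0.2],
    [0,0.92,0.2],
    [0,0.95,0.2],
    [0,0.95,0.2],
  ],
  delta_rot=[
    [0,0,0],
    [0,0,0],
    [0,0,0],
    [0,0,0],
    [0,0,0.04],
    [0,0,0.08],
    [0,0,0.12],
    [0,0,0.16],
    [0,0,0.2],
    [0,0,0.24],
    [0,0,0.274],
    [0,0,0.274],
    [0,0,0.274],
    [0,0,0.274],
  ],
)

```text
time_s: 8.28
tcp_pos: [0.5027, 0.1776, 0.1514]
eef_rot: [180.0, 0.0, 20.8]
contact_force: [1.1, 0.6, -0.6]
gripper_width: 0.0563
gripper_force: 0.0
```

```bash
python3 - <<'E'
from plant import r,viewer
import cv2
s=r.get_state();print(s["tcp_pos"],s["eef_rot"],s["joints"].round(1),s["time_s"])
a=viewer.capture("top")["img"][130:290,140:440,::-1]
cv2.imwrite("pics/t2.png",cv2.resize(a,None,fx=2.6,fy=2.6,interpolation=cv2.INTER_CUBIC))
E
```

```text
[0.50272408 0.17761266 0.15136239] [1.79992212e+02 2.53182191e-02 2.07504052e+01] [ 40.5  12.1 -24.6  -0.  -53.4  70.2] 8.275
```

View pics/t2.png

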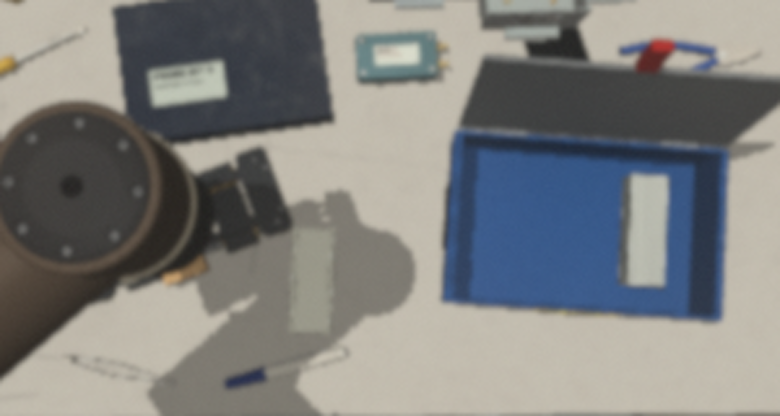

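The tube lies flat in the right part of the bin at crop (645,230). The trunking in shadow spans crop columns 290-335, so its y is about 0.064 and its yaw about -2°. Next, the ply.

Request:
arm_command(
  travel=[
    [-0.005,0.076,0],
    [-0.005,0.076,0],
    [-0.005,0.076,0],
    [-0.005,0.076,-0.08],
    [-0.005,0.076,-0.16],
    [-0.005,0.076,-0.23],
    [-0.005,0.076,-0.256],
    [-0.005,0.076,-0.256],
  ],
  delta_rot=[
    [0,0,0],
    [0,0,0],
    [0,0,0],
    [0,0,0],
    [0,0,0],
    [0,0,0],
    [0,0,0],
    [0,0,0],
  ],
  grip=1,
)

```text
time_s: 9.32
tcp_pos: [0.5003, 0.2143, 0.0233]
eef_rot: [180.0, 0.1, 20.6]
contact_force: [0.1, -0.4, 0.7]
gripper_width: 0.0877
gripper_force: 0.0
```

Request:
arm_command(
  travel=[
    [0,0,0],
    [0,0,0],
    [0,0,0],
    [0,0,0],
    [0,0,0],
    [0,0,0],
  ],
  delta_rot=[
    [0,0,0],
    [0,0,0],
    [0,0,0],
    [0,0,0],
    [0,0,0],
    [0,0,0],
  ],
  grip=0.4,
)

```text
time_s: 10.07
tcp_pos: [0.5006, 0.2155, 0.0239]
eef_rot: [-180.0, -0.0, 20.7]
contact_force: [-2.3, 0.8, 5.1]
gripper_width: 0.0479
gripper_force: 25.0
```

Request:
arm_command(
  travel=[
    [0,0,0.06],
    [0,0,0.16],
    [0,-0.02,0.26],
    [0,-0.08,0.292],
    [0,-0.17,0.292],
    [0,-0.27,0.292],
    [0.005,-0.37,0.292],
    [0.01,-0.47,0.292],
    [0.015,-0.57,0.292],
    [0.017,-0.67,0.292],
    [0.017,-0.77,0.292],
    [0.017,-0.84,0.292],
    [0.017,-0.876,0.292],
    [0.017,-0.876,0.292],
    [0.017,-0.876,0.21],
    [0.017,-0.876,0.13],
    [0.017,-0.876,0.07],
    [0.017,-0.876,0.052],
    [0.017,-0.876,0.052],
    [0.017,-0.876,0.052],
  ],
  delta_rot=[
    [0,0,0],
    [0,0,0],
    [0,0,0],
    [0,0,0],
    [0,0,-0.04],
    [0,0,-0.08],
    [0,0,-0.12],
    [0,0,-0.16],
    [0,0,-0.2],
    [0,0,-0.24],
    [0,0,-0.274],
    [0,0,-0.274],
    [0,0,-0.274],
    [0,0,-0.274],
    [0,0,-0.274],
    [0,0,-0.274],
    [0,0,-0.274],
    [0,0,-0.274],
    [0,0,-0.274],
    [0,0,-0.274],
  ],
)

```text
time_s: 12.58
tcp_pos: [0.5099, -0.2227, 0.0509]
eef_rot: [180.0, -0.1, -3.9]
contact_force: [1.0, 0.1, -0.6]
gripper_width: 0.0478
gripper_force: 25.0
```

Request:
arm_command(
  travel=[
    [0,0,0],
    [0,0,0],
    [0,0,0],
    [0,0,0],
  ],
  delta_rot=[
    [0,0,0],
    [0,0,0],
    [0,0,0],
    [0,0,0],
  ],
  grip=0.66,
)

```text
time_s: 13.08
tcp_pos: [0.509, -0.2229, 0.0497]
eef_rot: [180.0, -0.0, -4.0]
contact_force: [0.1, -0.4, 0.4]
gripper_width: 0.0578
gripper_force: 0.0
```

Request:
arm_command(
  travel=[
    [0,0,0.06],
    [0,0,0.14],
    [0,0,0.2],
    [-0.01,0.08,0.2],
    [-0.03,0.18,0.2],
    [-0.06,0.29,0.2],
    [-0.09,0.4,0.2],
    [-0.113,0.5,0.2],
    [-0.113,0.56,0.2],
    [-0.113,0.574,0.2],
  ],
  delta_rot=[
    [0,0,0],
    [0,0,0],
    [0,0,0],
    [0,0,0.022],
    [0,0,0.022],
    [0,0,0.022],
    [0,0,0.022],
    [0,0,0.022],
    [0,0,0.022],
    [0,0,0.022],
  ],
)

```text
time_s: 14.32
tcp_pos: [0.4524, 0.0657, 0.1498]
eef_rot: [-180.0, -0.0, -1.8]
contact_force: [-0.9, 0.1, -0.6]
gripper_width: 0.0581
gripper_force: 0.0
```

Request:
arm_command(
  travel=[
    [0,0,0],
    [0,0,0],
    [0,0,0],
    [0,0,-0.08],
    [0,0,-0.16],
    [0,0,-0.22],
    [0,0,-0.248],
    [0,0,-0.248],
  ],
  delta_rot=[
    [0,0,0],
    [0,0,0],
    [0,0,0],
    [0,0,0],
    [0,0,0],
    [0,0,0],
    [0,0,0],
    [0,0,0],
  ],
  grip=1,
)

```text
time_s: 15.32
tcp_pos: [0.4518, 0.0631, 0.0246]
eef_rot: [179.9, 0.1, -2.1]
contact_force: [0.2, 0.2, 0.4]
gripper_width: 0.0878
gripper_force: 0.0
```

Request:
arm_command(
  travel=[
    [0,0,0],
    [0,0,0],
    [0,0,0],
    [0,0,0],
    [0,0,0],
    [0,0,0],
  ],
  delta_rot=[
    [0,0,0],
    [0,0,0],
    [0,0,0],
    [0,0,0],
    [0,0,0],
    [0,0,0],
  ],
  grip=0.35,
  newtons=20,
)

```text
time_s: 16.08
tcp_pos: [0.4525, 0.0643, 0.0258]
eef_rot: [-180.0, -0.0, -2.0]
contact_force: [-1.7, 1.0, 4.4]
gripper_width: 0.0448
gripper_force: 20.0
```

Request:
arm_command(
  travel=[
    [0,0,0.06],
    [0,0,0.16],
    [0,0,0.26],
    [0.02,-0.04,0.288],
    [0.05,-0.14,0.288],
    [0.08,-0.24,0.288],
    [0.11,-0.34,0.288],
    [0.123,-0.4,0.288],
    [0.123,-0.424,0.288],
    [0.123,-0.424,0.288],
  ],
  delta_rot=[
    [0,0,0],
    [0,0,0],
    [0,0,0],
    [0,0,-0.022],
    [0,0,-0.022],
    [0,0,-0.022],
    [0,0,-0.022],
    [0,0,-0.022],
    [0,0,-0.022],
    [0,0,-0.022],
  ],
)

```text
time_s: 17.32
tcp_pos: [0.5133, -0.1482, 0.1691]
eef_rot: [-180.0, 0.1, -4.1]
contact_force: [-0.7, -0.3, -0.7]
gripper_width: 0.045
gripper_force: 20.0
```

```bash
python3 - <<'E'
from plant import r,viewer
import cv2,numpy as np,pickle
from h import *
s=r.get_state();print(s["tcp_pos"],s["gripper_width"])
c=viewer.capture("wrist");cv2.imwrite("pics/w2.png",c["img"][:,:,::-1])
d=pickle.load(open("c0.pkl","rb"));t=d["top"];sc=d["scene"]
# cabinet front corner heights: top (283,128)base vs
for p in((283,90),(283,128),(325,140),(365,140)): print(p,onz(t,p,.0).round(3),onz(t,p,.15).round(3),onz(t,p,.25).round(3))
E
```

```text
[ 0.51329287 -0.14819023  0.16908668] 0.04497493079826626
(283, 90) [ 0.892 -0.005  0.   ] [ 0.833 -0.001  0.15 ] [0.793 0.002 0.25 ]
(283, 128) [ 0.776 -0.004  0.   ] [ 0.732 -0.     0.15 ] [0.703 0.003 0.25 ]
(325, 140) [ 0.74  -0.129  0.   ] [ 0.701 -0.108  0.15 ] [ 0.675 -0.094  0.25 ]
(365, 140) [ 0.741 -0.248  0.   ] [ 0.702 -0.211  0.15 ] [ 0.676 -0.187  0.25 ]
```

View pics/w2.png

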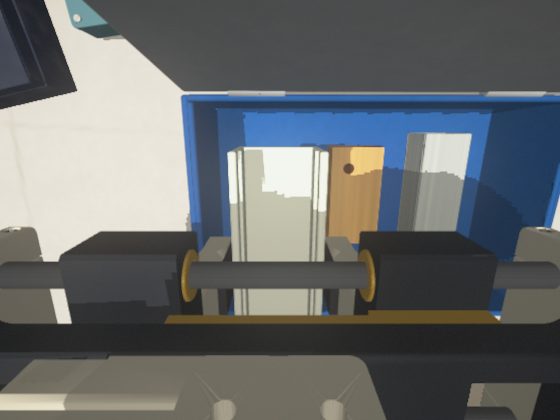

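The bin holds the ply (col 355) and the tube (col 435), both flat, and the left slot is free. Lowering the trunking.

Request:
arm_command(
  travel=[
    [0,0,-0.08],
    [0,0,-0.16],
    [0,0,-0.22],
    [0,0,-0.24],
    [0,0,-0.24],
  ],
  delta_rot=[
    [0,0,0],
    [0,0,0],
    [0,0,0],
    [0,0,0],
    [0,0,0],
  ],
)

```text
time_s: 18.0
tcp_pos: [0.514, -0.1472, 0.0497]
eef_rot: [180.0, 0.0, -3.9]
contact_force: [0.4, 0.3, 0.5]
gripper_width: 0.0449
gripper_force: 20.0
```

Request:
arm_command(
  travel=[
    [0,0,0],
    [0,0,0],
    [0,0,0],
    [0,0,0],
  ],
  delta_rot=[
    [0,0,0],
    [0,0,0],
    [0,0,0],
    [0,0,0],
  ],
  grip=0.62,
)

```text
time_s: 18.5
tcp_pos: [0.5141, -0.1479, 0.0499]
eef_rot: [-180.0, -0.0, -4.0]
contact_force: [0.4, -0.8, -0.2]
gripper_width: 0.0545
gripper_force: 0.0
```

Request:
arm_command(
  travel=[
    [0,0,0.06],
    [0,0,0.14],
    [0,0,0.22],
    [-0.08,0,0.32],
    [-0.18,0,0.42],
    [-0.24,0,0.52],
    [-0.24,0,0.62],
    [-0.24,0,0.68],
    [-0.24,0,0.7],
    [-0.24,0,0.7],
  ],
  delta_rot=[
    [0,0,0],
    [0,0,0],
    [0,0,0],
    [0,0,0],
    [0,0,0],
    [0,0,0],
    [0,0,0],
    [0,0,0],
    [0,0,0],
    [0,0,0],
  ],
)

```text
time_s: 19.75
tcp_pos: [0.3938, -0.1477, 0.3992]
eef_rot: [-180.0, 0.0, -4.0]
contact_force: [1.2, 0.1, -0.5]
gripper_width: 0.0545
gripper_force: 0.0
```

```bash
python3 - <<'E'
from plant import r,viewer
import cv2,pickle
s=r.get_state();print(s["tcp_pos"],s["eef_rot"],s["joints"].round(1),s["contact_force"])
a=viewer.capture("scene")["img"][100:250,200:400,::-1];b=viewer.capture("top")["img"][20:260,270:470,::-1]
f=lambda i,h:cv2.resize(i,(int(i.shape[1]*h/i.shape[0]),h),interpolation=cv2.INTER_CUBIC)
import numpy as np
cv2.imwrite("pics/s3.png",np.hstack([f(a,330),f(b,330)]))
E
```

```text
[ 0.39379077 -0.14774716  0.39924437] [-1.79979038e+02  3.27102358e-05 -3.98678494e+00] [  6.5  -8.4 -12.8  -0.  -85.6  79.5] [ 1.24082081  0.10926125 -0.48608922]
```

View pics/s3.png

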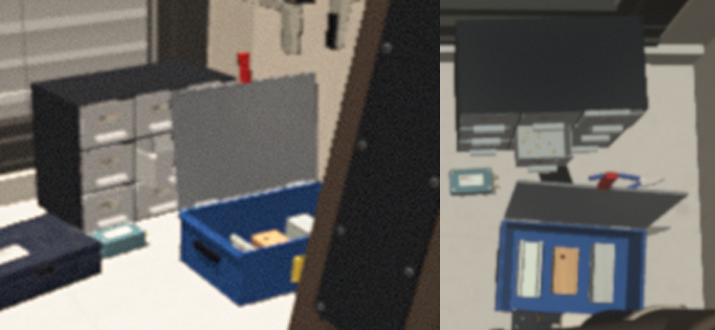

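All three pieces lie flat side by side inside the bin. The cabinet top is about 0.2 m high, below the gripper body when it is at the tab. Going to the tab.

Request:
arm_command(
  travel=[
    [0.1,-0.04,0],
    [0.2,-0.08,0],
    [0.3,-0.11,0],
    [0.4,-0.14,0],
    [0.47,-0.168,0],
    [0.489,-0.168,0],
    [0.489,-0.168,0],
    [0.489,-0.168,0],
  ],
  delta_rot=[
    [0,0,0],
    [0,0,0],
    [0,0,0],
    [0,0,0],
    [0,0,0],
    [0,0,0],
    [0,0,0],
    [0,0,0],
  ],
  grip=0.8,
)

```text
time_s: 20.85
tcp_pos: [0.6376, -0.2315, 0.3999]
eef_rot: [180.0, -0.0, -4.0]
contact_force: [-0.1, 0.2, 0.3]
gripper_width: 0.0702
gripper_force: 0.0
```

```bash
python3 - <<'E'
from plant import r,viewer
import cv2
s=r.get_state();print(s["tcp_pos"],s["eef_rot"],s["joints"].round(1),s["contact_force"])
c=viewer.capture("wrist");cv2.imwrite("pics/w4.png",c["img"][:,:,::-1])
E
```

```text
[ 0.63759352 -0.23151426  0.39987336] [ 1.79997712e+02 -9.36595461e-03 -3.96171879e+00] [ -3.5  18.1  16.7   0.  -88.6  89.6] [-0.14717148  0.19610872  0.30290444]
```

View pics/w4.png

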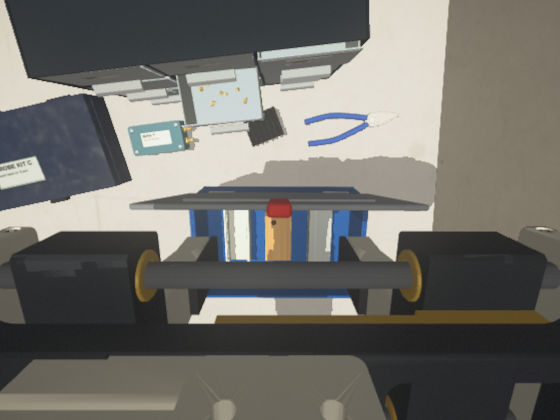

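The wrist view shows the red tab end at (279,208). It is centred between the fingers and within about 3 mm of the expected x. Descending to pinch.

Request:
arm_command(
  travel=[
    [0.004,0,-0.05],
    [0.004,0,-0.12],
    [0.004,0,-0.18],
    [0.004,0,-0.204],
    [0.004,0,-0.204],
  ],
  delta_rot=[
    [0,0,0],
    [0,0,0],
    [0,0,0],
    [0,0,0],
    [0,0,0],
  ],
)

```text
time_s: 21.52
tcp_pos: [0.64, -0.2318, 0.2981]
eef_rot: [180.0, -0.0, -4.0]
contact_force: [0.1, 0.1, 0.4]
gripper_width: 0.0699
gripper_force: 0.0
```

Request:
arm_command(
  travel=[
    [0,0,0],
    [0,0,0],
    [0,0,0],
    [0,0,0],
    [0,0,0],
    [0,0,0],
  ],
  delta_rot=[
    [0,0,0],
    [0,0,0],
    [0,0,0],
    [0,0,0],
    [0,0,0],
    [0,0,0],
  ],
  grip=0.1,
  newtons=30,
)

```text
time_s: 22.28
tcp_pos: [0.6403, -0.2326, 0.2976]
eef_rot: [179.9, 0.0, -4.0]
contact_force: [-0.5, -4.2, -0.3]
gripper_width: 0.0201
gripper_force: 30.0
```

```bash
python3 - <<'E'
import numpy as np
# arc from hinge (u,z), start 100.5deg, R .212; offsets in row units
a0=np.radians(100.5);c,s=np.cos(np.radians(4)),np.sin(np.radians(4))
for deg in(95,88,80,72,64,56,48,40,32,24,16,8,3,0,-2):
    a=np.radians(deg);du=-.212*(np.cos(a)-np.cos(a0));dz=.212*(np.sin(a)-np.sin(a0))
    print(deg,[round(v/.5,3) for v in(du*c,-du*s,dz)])
E
```

```text
95 [np.float64(-0.04), np.float64(0.003), np.float64(0.005)]
88 [np.float64(-0.092), np.float64(0.006), np.float64(0.007)]
80 [np.float64(-0.151), np.float64(0.011), np.float64(0.001)]
72 [np.float64(-0.208), np.float64(0.015), np.float64(-0.014)]
64 [np.float64(-0.262), np.float64(0.018), np.float64(-0.036)]
56 [np.float64(-0.314), np.float64(0.022), np.float64(-0.065)]
48 [np.float64(-0.36), np.float64(0.025), np.float64(-0.102)]
40 [np.float64(-0.401), np.float64(0.028), np.float64(-0.144)]
32 [np.float64(-0.436), np.float64(0.03), np.float64(-0.192)]
24 [np.float64(-0.463), np.float64(0.032), np.float64(-0.244)]
16 [np.float64(-0.484), np.float64(0.034), np.float64(-0.3)]
8 [np.float64(-0.496), np.float64(0.035), np.float64(-0.358)]
3 [np.float64(-0.499), np.float64(0.035), np.float64(-0.395)]
0 [np.float64(-0.5), np.float64(0.035), np.float64(-0.417)]
-2 [np.float64(-0.5), np.float64(0.035), np.float64(-0.432)]
```

Request:
arm_command(
  travel=[
    [-0.02,0.002,0.003],
    [-0.04,0.003,0.005],
    [-0.092,0.006,0.007],
    [-0.151,0.011,0.001],
    [-0.208,0.015,-0.014],
    [-0.262,0.018,-0.036],
    [-0.314,0.022,-0.065],
    [-0.314,0.022,-0.065],
  ],
  delta_rot=[
    [0,0,0],
    [0,0,0],
    [0,0,0],
    [0,0,0],
    [0,0,0],
    [0,0,0],
    [0,0,0],
    [0,0,0],
  ],
)

```text
time_s: 23.28
tcp_pos: [0.4813, -0.221, 0.2661]
eef_rot: [180.0, -0.0, -4.0]
contact_force: [-6.3, 2.1, 8.9]
gripper_width: 0.0198
gripper_force: 30.0
```

Request:
arm_command(
  travel=[
    [-0.046,0.003,-0.037],
    [-0.087,0.006,-0.079],
    [-0.122,0.008,-0.127],
    [-0.149,0.01,-0.179],
    [-0.17,0.012,-0.235],
    [-0.18,0.013,-0.28],
    [-0.184,0.013,-0.315],
    [-0.185,0.013,-0.34],
    [-0.186,0.013,-0.352],
    [-0.186,0.013,-0.352],
  ],
  delta_rot=[
    [0,0,0],
    [0,0,0],
    [0,0,0],
    [0,0,0],
    [0,0,0],
    [0,0,0],
    [0,0,0],
    [0,0,0],
    [0,0,0],
    [0,0,0],
  ],
)

```text
time_s: 24.52
tcp_pos: [0.3842, -0.2138, 0.0868]
eef_rot: [-179.9, 0.6, -4.1]
contact_force: [-13.2, 0.3, 0.0]
gripper_width: 0.0196
gripper_force: 30.0
```

Request:
arm_command(
  travel=[
    [0,0,-0.004],
    [0,0,-0.008],
    [0,0,-0.012],
    [0,0,-0.012],
  ],
  delta_rot=[
    [0,0,0],
    [0,0,0],
    [0,0,0],
    [0,0,0],
  ],
)

```text
time_s: 25.02
tcp_pos: [0.3842, -0.2139, 0.0821]
eef_rot: [-180.0, 0.6, -4.1]
contact_force: [-16.4, 3.5, 14.8]
gripper_width: 0.0195
gripper_force: 30.0
```

```bash
python3 - <<'E'
from plant import r,viewer
import cv2,numpy as np
s=r.get_state();print(s["tcp_pos"],s["joints"].round(1),s["contact_force"])
a=viewer.capture("scene")["img"][140:250,240:410,::-1];b=viewer.capture("top")["img"][150:270,280:450,::-1]
f=lambda i,h:cv2.resize(i,(int(i.shape[1]*h/i.shape[0]),h),interpolation=cv2.INTER_CUBIC)
cv2.imwrite("pics/s5.png",np.hstack([f(a,260),f(b,260)]))
E
```

```text
[ 0.38416338 -0.21388023  0.08212554] [ -3.3   9.3 -39.9  -0.1 -41.4  89.3] [-16.44518133   3.52388592  14.76665385]
```

View pics/s5.png

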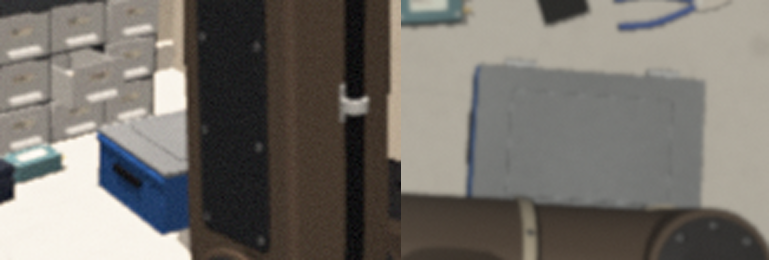

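The lid looks shut in both views, with the bin's rim line closed. Releasing and retreating.

Request:
arm_command(
  travel=[
    [0,0,0],
    [0,0,0],
    [0,0,0],
    [0,0,0],
  ],
  delta_rot=[
    [0,0,0],
    [0,0,0],
    [0,0,0],
    [0,0,0],
  ],
  grip=0.7,
)

```text
time_s: 25.62
tcp_pos: [0.3907, -0.2143, 0.0831]
eef_rot: [180.0, -0.0, -4.0]
contact_force: [-0.2, -0.3, -0.4]
gripper_width: 0.054
gripper_force: 0.0
```

Request:
arm_command(
  travel=[
    [0,0,0.04],
    [0,0,0.1],
    [0,0,0.18],
    [0,0.08,0.28],
    [0,0.2,0.36],
    [0.02,0.3,0.4],
    [0.04,0.4,0.4],
    [0.05,0.5,0.4],
    [0.06,0.6,0.4],
    [0.06,0.7,0.4],
    [0.06,0.8,0.4],
    [0.06,0.88,0.4],
    [0.06,0.9,0.4],
    [0.06,0.9,0.4],
  ],
  delta_rot=[
    [0,0,0],
    [0,0,0],
    [0,0,0],
    [0,0,0],
    [0,0,0],
    [0,0,0],
    [0,0,0],
    [0,0,0],
    [0,0,0],
    [0,0,0],
    [0,0,0],
    [0,0,0],
    [0,0,0],
    [0,0,0],
  ],
)

```text
time_s: 27.38
tcp_pos: [0.4202, 0.2359, 0.2827]
eef_rot: [180.0, 0.0, -3.9]
contact_force: [0.5, 0.8, 0.1]
gripper_width: 0.0608
gripper_force: 0.0
```

```bash
python3 - <<'E'
from plant import r,viewer
import cv2,numpy as np
from h import *
s=r.get_state();print(s["tcp_pos"],s["contact_force"],s["time_s"])
A=viewer.capture("scene");B=viewer.capture("top")
ct=[]
for c in(A,B):
    h=cv2.cvtColor(c["img"],cv2.COLOR_RGB2HSV);m=cv2.inRange(h,(0,130,70),(9,255,255))|cv2.inRange(h,(172,130,70),(180,255,255));m[:, :285]=0;m[:150]=0
    n,_,st,ce=cv2.connectedComponentsWithStats(m)
    i=1+np.argmax(st[1:,4]) if n>1 else 0;print(st[i],ce[i]);ct.append(ce[i])
print("tab",two(A,ct[0],B,ct[1]))
a=A["img"][140:250,240:410,::-1];b=B["img"][130:270,250:450,::-1]
f=lambda i,h:cv2.resize(i,(int(i.shape[1]*h/i.shape[0]),h),interpolation=cv2.INTER_CUBIC)
cv2.imwrite("pics/s6.png",np.hstack([f(a,260),f(b,260)]))
E
```

```text
[0.42019801 0.23594576 0.28271004] [0.46932554 0.77071049 0.05540456] 27.375
[344 204  14   8  72] [350.375      207.48611111]
[362 252   7  18 108] [364.66666667 259.85185185]
tab (array([ 0.39251906, -0.21609999,  0.09654838]), np.float64(0.0010419237752293958))
```

View pics/s6.png

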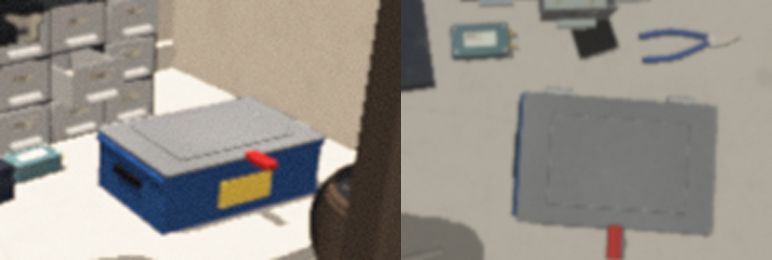

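The lid is flush: the tab measures z = 0.0965 m, against 0.096 m for its top when shut. The bystanders are where they were and the arm is clear.

```bash
python3 -c "
from plant import close_job
print(close_job())"
```

```text
the job is handed in; nothing more can be done
None
```

The tube, plywood and trunking are in the bin, the lid is shut, and the job is handed in at about 27 s of the 72 s allowed; the judge returned no verdict.

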